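# Strap the driver and counter-hold the bolt

### The job

The slim electric driver on the bolting fixture is running slowly on a nut and drags the whole bolt round with it. Press the hinged strap down over the driver until its catch snaps and holds it shut; then reach down into the narrow gap behind the bracket, take the hexagon bolt head between the fingers and hold it so that the bolt stops turning, and finish still holding it. Leave the cutter, the glue bottle and the tape roll where they are.

Things in the scene. Friction and masses are not known exactly. Their poses are not given: they have to be found in the camera images.
- fixture: Grey steel bolting fixture fixed to the bench, base plate 335x116x10 mm, a slim driver lying in its cradle. Origin: on the bench top straight under the bolt head; z up; x along driver and bolt, from the driver (-x side) to the bolt head. Driver from x -303 to -60 mm, its top at z 105 mm. Other entries give lengths in this frame.
- gap (a point): Middle of the mouth of the gap, at x 1, y 0, z 110 mm of the fixture. The gap is 46 mm wide along x, between the upright bracket (x -30 to -22 mm, top at z 110) and the upright backing plate (x 24 to 30 mm, top at z 105), both 100 mm wide along y; open above and at both y ends; its floor is at z 10 mm.
- bolt_head (a point): Centre of the hexagon bolt head in the gap, 85 mm above the bench, at fixture x 0, y 0. Head 24 mm across flats, 28 mm across corners, 16 mm long along fixture x (-8 to 8); an 18 mm round shank runs from it to the bracket. It turns with the bolt: use only its position.
- bolt (a joint): Bolt angle (rad) about fixture x, growing at about 0.15 rad/s: the driver turns it with about 0.12 N m until it is held. At 0 and each pi/3 more, two flats are upright, parallel to the fixture's x-z plane. Fingers closing along fixture y with 20 to 40 N stop it at any angle (it may turn a little until the flats bed on them).
- strap (a joint): Opening angle of the strap (rad): 0 shut, 0.75 fully open; starts at 0.35 to 0.65. Light to move and stays about where it is left; in the last 0.15 rad the catch resists with about 10 to 15 N of downward push at strap_top, then snaps over the free end and holds it within 0.02 of 0.
- strap_top (a point): Where to press, on the strap's upper face 40 mm from its hinge axis; shut, at fixture x -185, y 11, z 112 mm. Steel strap 24 mm wide along x, 4 mm thick, 73 mm from hinge axis to free end. Hinge axis along x at y -29, z 110 mm; free end towards +y, lifts as it opens. The strap lies across the driver.
- catch_post (a point): Top of the post with the spring catch, on the +y side of the driver: 30 mm wide along x, from y 45 to 56 mm, top at z 120 mm.
- knife: Flat yellow snap-off cutter 149 x 19 x 15 mm lying on the bench beyond the backing plate; origin under its middle. Leave alone.
- glue: White glue dropper bottle, 38 mm wide, 116 mm tall, standing to the left; origin under its middle. Leave alone.
- tape: Tape roll, 73 mm across, 81 mm tall, standing to the left, beyond the glue bottle; origin under its middle. Leave alone.

How it is judged:
On the way, in this order (a step that is already met when the one before it is completed fails the run):
1. the strap is shut and held by its catch, with the fingers off it (value of joint strap below 0.04 rad and contact force between the fingers and strap below 0.1 N), for 0.3 s.
2. the bolt head is gripped and the bolt has stopped turning (value of joint strap below 0.04 rad and contact force between the fingers and bolt above 5 N and velocity of joint bolt between -0.03 and 0.03 rad/s and x of the grasp point in the frame of fixture between -0.018 and 0.018 m and y of the grasp point in the frame of fixture between -0.009 and 0.009 m and z of the grasp point in the frame of fixture between 0.067 and 0.103 m), for 1 s.
At the end, for the whole second after the job is handed in: The strap is shut (under 0.04 rad) and the bolt head is between the fingers (over 5 N; grasp point within 18 mm of the head's centre along the bolt and in height and 9 mm sideways) and stands still (under 0.03 rad/s) although the driver still pulls at it (all of step 2); the arm keeps its last pose, push and grip.
It fails at once if the cutter is moved more than 25 mm (distance of knife from where it was at the start of the episode above 0.025 m).
It fails at once if the glue bottle is moved more than 25 mm (distance of glue from where it was at the start of the episode above 0.025 m).
It fails at once if the tape roll is moved more than 25 mm (distance of tape from where it was at the start of the episode above 0.025 m).
It also fails if it takes over 51 s, if anything falls off the work surface, if the arm or the gripper's body presses on something with over 40 N, if the wrist force passes 120 N, or if a joint passes its speed limit or range.

### The arm

A 7-joint arm with a two-finger parallel gripper is mounted at the origin on a cart in front of the work surface, level with it; the furniture and walls round the work are solid. World frame = base frame: x ahead of the robot, y to its left, z up, the work surface at z = 0. Lengths are in m, angles in rad, forces in N, time in s.
With the tool pointing down it reaches from about 0.35 to 0.9 m from the base axis. Payload 8.1 kg.
Tool frame: the origin (TCP) lies at the very end of the fingers, on their centre line; the grasp point (between the pads) lies grip_point_offset behind it (grip_point_offset is the distance from the TCP to the grasp point, in m); z points along the fingers, y is the direction in which the jaws open and shut (so a half turn about z gives the same grasp; the last joint's range is limited). The gripper opens to 92 mm and grips with 3 to 60 N. Pads are 19 mm wide; open, the fingers measure 130 mm over their backs; the gripper's body (75 mm by 190 mm) begins 47 mm behind the grasp point.
Start: joints at [-1.416, 0.434, 0.025, 1.573, -0.012, 1.134, -0.075], TCP at [0.159, 0.604, 0.199] pointing down, gripper open.
Joint ranges: [-2.62, 2.62], [-0.44, 2.09], [-1.27, 1.32], [0.08, 2.57], [-1.32, 4.46], [0.12, 2], [-2.74, 2.74]. Speed limits (rad/s): [2.22, 2.22, 3.01, 3.01, 3.14, 3.14, 3.14].

### API

Orientations are given as a rotation vector (axis times angle).
In Python, from cell import * gives the robot as it stands.
- The arm moves only by the tool drive_tool, never from a script. Its argument "increments" is a list of rows, each an object of numbers: "grip": the gripper's target within -1 to 1 (shut at 1, half-way at 0, fully open at -1); "tx", "ty", "tz": the shift along the world's x, y, z normalised to -1 to 1, where 1 is 400 mm; "turn": the turn about the world's z normalised to -1 to 1, where 1 is 60 degrees. In form: [{"grip": .., "tx": .., "ty": .., "tz": .., "turn": ..}, ...]. A call has 1 to 20 rows; each row is the pose to reach, as a shift and turn from the pose measured when the call began; what a row does not reach only later rows make up. A row lasts 1/10 s, in which the tool goes at most 50 mm and 8.59 degrees, less where a joint would pass 70% of its speed; a pose out of reach is approached as far as the arm can. A call with a number of a shift or a turn outside -1 to 1 is refused whole. A call with a gripper value outside its range is refused whole. The fingers move at their own pace and stop on an object; "newtons" is the grip in N (left out, the last holds). Time passes only in rows, so rows that repeat a pose let the fingers close. It gives the time, the measured TCP pose, the force and the opening at its end, in the units of the state.
- observe(): the state, without advancing time (a new reading comes with each control period).
- get_image(name): name is "side" or "top" or "wrist"; returns the picture (384x512x3 uint8, red, green, blue); there is no depth.
- camera_info(name): a dict with "fx", "fy", "cx", "cy" (pixels), "distortion" ([k1, k2, p1, p2, k3] as OpenCV has them; the pictures are not rectified), "eye" and "rotation" of the camera in the world; the wrist camera has in their place "hand_eye" (4x4, takes a point from camera to tool coordinates, whose origin is the TCP and whose axes are the flange's). Camera axes: x right, y down, z forward; pixel columns grow to the right and rows downward; lengths in m; the calibration is good to about 2 mm. A picture is of the moment at which its call begins: read the wrist's pose just before it. camera_info takes no time and is no camera call.
- sign_off(): hands the job in, once; it reports no verdict.
The state is a dict: "clock": time; "joints": joint angles; "dq": joint speeds; "joint_efforts": joint torques, N m; "position": TCP position; "ee_rot": TCP orientation; "force": force on the tool from outside, world axes, zero at the start; "ft_torque": the same for the moment, N m; "width": opening from 0.0 (shut) to 1.0 (fully open).
Only numpy, scipy, OpenCV 4.12 (cv2) and the standard library are available. Lean on these libraries where they do the work, as an engineer would, in place of code of your own. Each camera call takes 0.05 s, during which the arm holds its last target. There are 200 camera calls.

## Working session

There is one attempt and no reset: what is moved stays moved. The work goes in short steps, Python scripts to look and compute and a tool call to move; the robot and the scene stay as the last step left them, time stands still between calls to the robot, and variables do not carry over. Pictures are saved under pics/ and viewed, about 8 in all and at most 12, crops included, and the job is handed in when it is done.

Besides the shell and the picture viewer there is one more tool, called after "Call:" as name(argument=value, ...), one argument or row to a line, values as JSON. drive_tool: Moves the arm, as the interface text tells. Its arguments: {"type":"object","properties":{"increments":{"type":"array","items":{"type":"object","properties":{"grip":{"type":"number"},"tx":{"type":"number"},"ty":{"type":"number"},"tz":{"type":"number"},"turn":{"type":"number"}}}},"newtons":{"type":"number"}},"required":["increments"]}

```bash
mkdir -p pics; cat > h.py <<'E'
from cell import *
import numpy as np, cv2
from scipy.spatial.transform import Rotation as R
def K(n):
    c=camera_info(n); return c,np.array([[c['fx'],0,c['cx']],[0,c['fy'],c['cy']],[0,0,1.]]),np.array(c['distortion'],float)
def save(n,f,crop=None,s=1):
    im=get_image(n)[:,:,::-1]
    if crop: a,b,c,d=crop; im=im[b:d,a:c]
    cv2.imwrite('pics/'+f,cv2.resize(im,None,fx=s,fy=s,interpolation=cv2.INTER_CUBIC))
def ray(n,uv):
    c,k,d=K(n); p=cv2.undistortPoints(np.array([[uv]],float),k,d)[0,0]
    return np.array(c['eye']),np.array(c['rotation'])@np.array([p[0],p[1],1])
def onz(n,uv,z):
    e,r=ray(n,uv); return e+r*(z-e[2])/r[2]
E
python3 - <<'E'
from h import *
print(observe()); g=grip_point_offset if 'grip_point_offset' in globals() else None; print(g)
for n in('side','top'): print(camera_info(n))
for n in('side','top','wrist'): cv2.imwrite(f'pics/{n}0.png',get_image(n)[:,:,::-1])
a=cv2.imread('pics/side0.png');b=cv2.imread('pics/top0.png')
cv2.imwrite('pics/t0.png',cv2.resize(b,(800,600),interpolation=cv2.INTER_CUBIC))
cv2.imwrite('pics/s0.png',cv2.resize(a,(800,600),interpolation=cv2.INTER_CUBIC))
E
```

```text
{'clock': 0.0, 'joints': array([-1.41558958,  0.43516785,  0.02496949,  1.57409151, -0.01158524,
        1.13400373, -0.07515091]), 'dq': array([-0.00151554,  0.00066675,  0.00067145, -0.00061077,  0.00040416,
       -0.00165581, -0.00068479]), 'joint_efforts': array([-9.94705510e-05, -6.67853880e+01,  9.85044390e-01, -3.14459217e+01,
       -6.04538270e-02,  4.28435532e-02,  1.57441827e-04]), 'position': array([0.1592717 , 0.60379476, 0.19788138]), 'ee_rot': array([-4.04008489e-01, -3.11545853e+00,  2.39541984e-03]), 'force': array([-0.33181629, -0.5182214 ,  0.44424852]), 'ft_torque': array([ 0.01953611,  0.00699989, -0.01436189]), 'width': 0.9991304260099725}
0.0188
{'fx': 358.7976968693113, 'fy': 358.7976968693113, 'cx': 261.28726187245337, 'cy': 188.48361321254075, 'distortion': array([0.03210637, 0.        , 0.        , 0.        , 0.        ]), 'eye': array([0.48183675, 0.90690041, 0.53462514]), 'rotation': array([-0.03482081,  2.68622346, -1.62314067])}
{'fx': 443.90450809877564, 'fy': 443.90450809877564, 'cx': 255.41701928223895, 'cy': 193.47838644657114, 'distortion': array([-0.11930598,  0.        ,  0.        ,  0.        ,  0.        ]), 'eye': array([0.33918205, 0.0822875 , 1.27701517]), 'rotation': array([-2.16686148,  2.13166403, -0.14127279])}
```

View pics/t0.png

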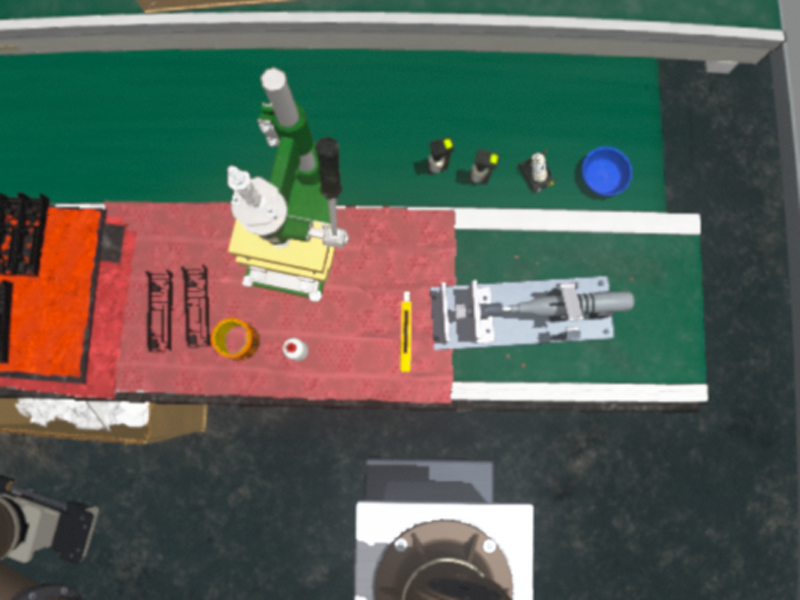

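View pics/s0.png

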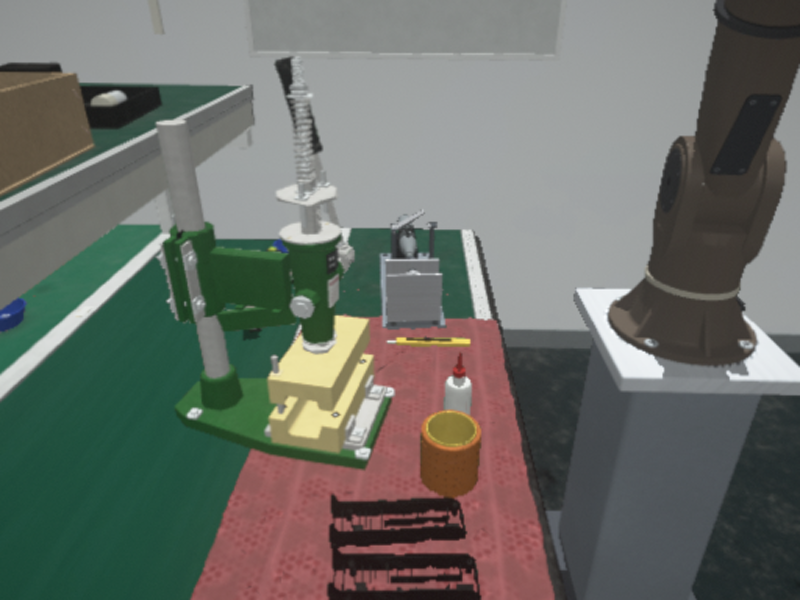

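The top view shows the fixture at right: its x axis points roughly to world +y, and its +y side faces the robot. The head lies near (462,312) of 800. The side view shows the strap open, with its free end towards the robot. Next I'll enlarge the fixture.

```bash
python3 - <<'E'
import cv2
b=cv2.imread('pics/top0.png'); c=b[165:235,268:418]; cv2.imwrite('pics/t1.png',cv2.resize(c,None,fx=5.3,fy=5.3,interpolation=cv2.INTER_CUBIC))
E
```

```text
(no output)
```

View pics/t1.png

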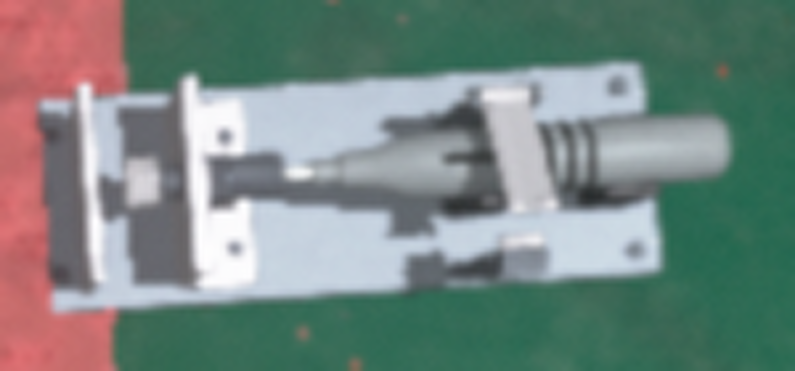

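```bash
cat > fit.py <<'E'
from h import *
from scipy.optimize import least_squares
P=[((189,78),(-26,-50,110)),((203,285),(-26,50,110)),((84,86),(27,-50,105)),((97,285),(27,50,105)),((143,182),(0,0,98)),((524,240),(-185,50.5,120)),((730,149),(-303,0,85)),
((640,63),(None,-58,10)),((660,272),(None,58,10)),((55,310),(None,58,10)),((42,100),(None,-58,10))]
c,k,d=K('top'); Rm=R.from_rotvec(c['rotation']).as_matrix(); e=np.array(c['eye'])
def proj(p): 
    q=(p-e)@Rm
    return cv2.projectPoints(q.reshape(-1,3),np.zeros(3),np.zeros(3),k,d)[0][:,0]
def W(s,f): 
    x,y,z=np.array(f,float)/1000; cs,sn=np.cos(s[2]),np.sin(s[2]); return np.array([s[0]+cs*x-sn*y,s[1]+sn*x+cs*y,z])
def res(s):
    r=[]
    for i,((u,v),f) in enumerate(P):
        x=f[0]
        if x is None: x=s[3]*1000-(335 if i in(7,8) else 0)
        r.append((proj(W(s,(x,f[1],f[2])))-np.array([268+u/5.3,165+v/5.3]))[0])
    return np.array(r)
s=least_squares(lambda s:res(s).ravel(),[0.5,-.1,1.57,.035],loss='soft_l1',f_scale=.5)
if __name__=='__main__':
    print(s.x,np.degrees(s.x[2])); print(res(s.x).round(2))
    for f in [(0,0,85),(-185,11,112),(-185,50,120)]: print(f,W(s.x,f).round(4))
    for t in (.3,.4,.5,.6,.7):
        L=73; print(t,[((proj(W(s.x,(xx,-29+L*np.cos(t),112+L*np.sin(t))))[0]-[268,165])*5.3).round(0) for xx in(-197,-173)])
    print(camera_info('wrist'))
E
python3 fit.py
```

```text
[ 0.48573303 -0.01764113  1.65133652  0.04541737] 94.6146134371782
[[-0.01 -0.14]
 [ 0.31 -1.87]
 [-0.11 -0.09]
 [ 0.17 -0.41]
 [ 0.01 -0.02]
 [ 0.08  2.49]
 [-1.58 -0.33]
 [ 0.48  0.09]
 [ 0.8   0.12]
 [-0.34  0.72]
 [-0.71  0.29]]
(0, 0, 85) [ 0.4857 -0.0176  0.085 ]
(-185, 11, 112) [ 0.4897 -0.2029  0.112 ]
(-185, 50, 120) [ 0.4508 -0.2061  0.12  ]
0.3 [array([553., 229.]), array([505., 233.])]
0.4 [array([556., 223.]), array([508., 226.])]
0.5 [array([559., 215.]), array([511., 218.])]
0.6 [array([562., 206.]), array([513., 209.])]
0.7 [array([564., 195.]), array([515., 199.])]
{'fx': 309.40330168776455, 'fy': 309.40330168776455, 'cx': 263.3452269329232, 'cy': 193.80215223630742, 'distortion': array([0.02228946, 0.        , 0.        , 0.        , 0.        ]), 'hand_eye': array([[ 1.00292456e-03, -9.62840107e-01, -2.70070216e-01,
         7.39503250e-02],
       [ 9.99999497e-01,  9.71530391e-04,  2.49918834e-04,
         4.95596719e-04],
       [ 2.17495464e-05, -2.70070331e-01,  9.62840597e-01,
        -1.85689243e-01],
       [ 0.00000000e+00,  0.00000000e+00,  0.00000000e+00,
         1.00000000e+00]])}
```

```bash
python3 - <<'E'
from h import *
c,k,d=K('top'); e=np.array(c['eye']); Rm=R.from_rotvec(c['rotation']).as_matrix()
for n,uv,z in [('yellow LL',(230,258),.12),('yellow LR',(330,280),.12),('feet L',(247,288),.02),('feet R',(318,298),.02),('arm tip',(345,238),.25),('headL',(235,180),.4),('tape',(233,338),.08),('glue',(293,348),.11),('knife',(405,335),.01)]:
    p=cv2.undistortPoints(np.array([[[uv[0]*.64,uv[1]*.64]]],float),k,d)[0,0]; r=Rm@np.array([p[0],p[1],1]); print(n,(e+r*(z-e[2])/r[2]).round(3))
E
```

```text
yellow LL [0.569 0.379 0.12 ]
yellow LR [0.533 0.206 0.12 ]
feet L [0.533 0.37  0.02 ]
feet R [0.516 0.238 0.02 ]
arm tip [0.576 0.171 0.25 ]
headL [0.618 0.307 0.4  ]
tape [0.435 0.377 0.08 ]
glue [0.417 0.266 0.11 ]
knife [0.452 0.077 0.01 ]
```

Call:
drive_tool(
  increments=[
    {"tx":0.3,"ty":-0.885,"tz":0.2,"turn":-0.667,"grip":1},
    {"tx":0.3,"ty":-0.885,"tz":0.2,"turn":-0.667,"grip":1},
    {"tx":0.3,"ty":-0.885,"tz":0.2,"turn":-0.667,"grip":1},
    {"tx":0.3,"ty":-0.885,"tz":0.2,"turn":-0.667,"grip":1},
    {"tx":0.3,"ty":-0.885,"tz":0.2,"turn":-0.667,"grip":1},
    {"tx":0.3,"ty":-0.885,"tz":0.2,"turn":-0.667,"grip":1},
    {"tx":0.3,"ty":-0.885,"tz":0.2,"turn":-0.667,"grip":1},
    {"tx":0.3,"ty":-0.885,"tz":0.2,"turn":-0.667,"grip":1},
    {"tx":0.3,"ty":-0.885,"tz":0.2,"turn":-0.667,"grip":1},
    {"tx":0.3,"ty":-0.885,"tz":0.2,"turn":-0.667,"grip":1},
    {"tx":0.3,"ty":-0.885,"tz":0.2,"turn":-0.667,"grip":1},
    {"tx":0.3,"ty":-0.885,"tz":0.2,"turn":-0.667,"grip":1},
  ],
  newtons=30,
)

```text
clock: 1.35
position: [0.2788, 0.2508, 0.2776]
ee_rot: [-1.443, -2.79, 0.003]
force: [0.5, 0.8, -0.5]
width: 0.027
```

Call:
drive_tool(
  increments=[
    {"tx":0.3,"ty":-0.87,"tz":0,"turn":-0.512},
    {"tx":0.3,"ty":-0.87,"tz":0,"turn":-0.512},
    {"tx":0.3,"ty":-0.87,"tz":0,"turn":-0.512},
    {"tx":0.3,"ty":-0.87,"tz":0,"turn":-0.512},
    {"tx":0.3,"ty":-0.87,"tz":0,"turn":-0.512},
    {"tx":0.3,"ty":-0.87,"tz":0,"turn":-0.512},
    {"tx":0.3,"ty":-0.87,"tz":0,"turn":-0.512},
    {"tx":0.3,"ty":-0.87,"tz":0,"turn":-0.512},
    {"tx":0.3,"ty":-0.87,"tz":0,"turn":-0.512},
    {"tx":0.3,"ty":-0.87,"tz":0,"turn":-0.512},
    {"tx":0.3,"ty":-0.87,"tz":0,"turn":-0.512},
    {"tx":0.3,"ty":-0.87,"tz":0,"turn":-0.512},
    {"tx":0.3,"ty":-0.87,"tz":0,"turn":-0.512},
  ],
)

```text
invalid input
```

Call:
drive_tool(
  increments=[
    {"tx":0.3,"ty":-0.87,"tz":0.0,"turn":-0.512,"grip":1},
    {"tx":0.3,"ty":-0.87,"tz":0.0,"turn":-0.512,"grip":1},
    {"tx":0.3,"ty":-0.87,"tz":0.0,"turn":-0.512,"grip":1},
    {"tx":0.3,"ty":-0.87,"tz":0.0,"turn":-0.512,"grip":1},
    {"tx":0.3,"ty":-0.87,"tz":0.0,"turn":-0.512,"grip":1},
    {"tx":0.3,"ty":-0.87,"tz":0.0,"turn":-0.512,"grip":1},
    {"tx":0.3,"ty":-0.87,"tz":0.0,"turn":-0.512,"grip":1},
    {"tx":0.3,"ty":-0.87,"tz":0.0,"turn":-0.512,"grip":1},
    {"tx":0.3,"ty":-0.87,"tz":0.0,"turn":-0.512,"grip":1},
    {"tx":0.3,"ty":-0.87,"tz":0.0,"turn":-0.512,"grip":1},
    {"tx":0.3,"ty":-0.87,"tz":0.0,"turn":-0.512,"grip":1},
    {"tx":0.3,"ty":-0.87,"tz":0.0,"turn":-0.512,"grip":1},
  ],
  newtons=30,
)

```text
clock: 2.55
position: [0.3987, -0.0959, 0.2775]
ee_rot: [-2.127, -2.31, 0.003]
force: [-0.2, 0.2, -0.3]
width: 0.006
```

Call:
drive_tool(
  increments=[
    {"tx":0.228,"ty":-0.268,"tz":0.0,"turn":0.0,"grip":1},
    {"tx":0.228,"ty":-0.268,"tz":0.0,"turn":0.0,"grip":1},
    {"tx":0.228,"ty":-0.268,"tz":-0.05,"turn":0.0,"grip":1},
    {"tx":0.228,"ty":-0.268,"tz":-0.1,"turn":0.0,"grip":1},
    {"tx":0.228,"ty":-0.268,"tz":-0.1,"turn":0.0,"grip":1},
    {"tx":0.228,"ty":-0.268,"tz":-0.1,"turn":0.0,"grip":1},
  ],
  newtons=30,
)

```text
clock: 3.15
position: [0.4896, -0.202, 0.2376]
ee_rot: [-2.125, -2.31, 0.003]
force: [0.3, 0.1, -0.5]
width: 0.005
```

```bash
python3 - <<'E'
from h import *
print(observe()['force']); save('wrist','w1.png',s=1.5)
E
```

```text
[ 0.28636667  0.14972021 -0.50063676]
```

View pics/w1.png

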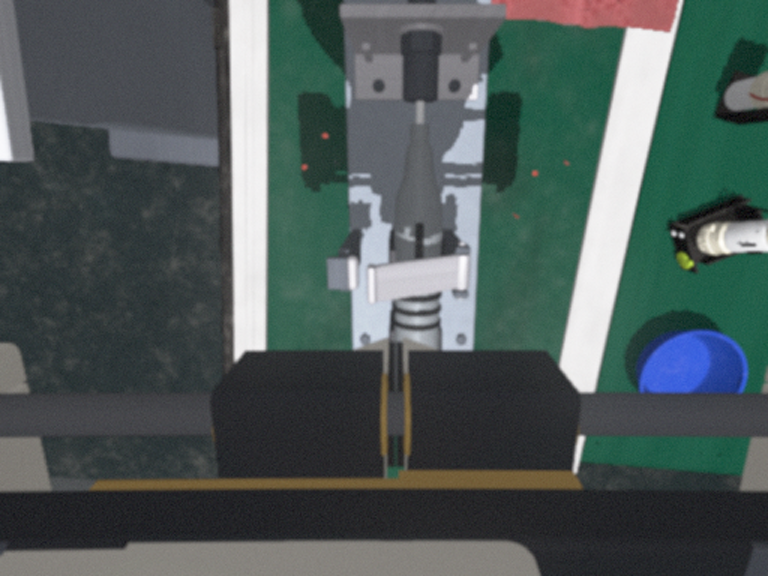

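The wrist view shows the bracket top at about (345..500,12), the strap with its free end from (369,265) to (373,302) and its hinge near (465,270), and the post top near (343,272). I'll check my fit against these points.

```bash
cat > wp.py <<'E'
from fit import *
def wproj(p):
    c,k,d=K('wrist'); o=observe(); T=np.eye(4); T[:3,:3]=R.from_rotvec(o['ee_rot']).as_matrix(); T[:3,3]=o['position']
    q=np.linalg.inv(T@np.array(c['hand_eye']))@np.append(p,1); return cv2.projectPoints(q[:3].reshape(1,3),np.zeros(3),np.zeros(3),k,d)[0][0,0]
E
python3 - <<'E'
from wp import *
for n,f in [('brk-',(-30,-50,110)),('brk+',(-30,50,110)),('post45',(-185,45,120)),('post56',(-185,56,120)),('hinge+x',(-173,-29,112)),('hinge-x',(-197,-29,112))]+[(f'free{t}{x}',(x,-29+73*np.cos(t),112+73*np.sin(t))) for t in(.4,.5,.6) for x in(-173,-197)]:
    print(n,(wproj(W(s.x,f))*1.5).round(0))
E
```

```text
brk- [499.  21.]
brk+ [332.  20.]
post45 [346. 275.]
post56 [329. 275.]
hinge+x [455. 256.]
hinge-x [453. 290.]
free0.4-173 [352. 264.]
free0.4-197 [353. 301.]
free0.5-173 [357. 267.]
free0.5-197 [357. 304.]
free0.6-173 [362. 269.]
free0.6-197 [363. 307.]
```

Call:
drive_tool(
  increments=[
    {"tx":0.005,"ty":0.0,"tz":-0.1,"turn":0.0,"grip":1},
    {"tx":0.005,"ty":0.0,"tz":-0.18,"turn":0.0,"grip":1},
    {"tx":0.005,"ty":0.0,"tz":-0.21,"turn":0.0,"grip":1},
    {"tx":0.005,"ty":0.0,"tz":-0.23,"turn":0.0,"grip":1},
    {"tx":0.005,"ty":0.0,"tz":-0.25,"turn":0.0,"grip":1},
    {"tx":0.005,"ty":0.0,"tz":-0.265,"turn":0.0,"grip":1},
    {"tx":0.005,"ty":0.0,"tz":-0.28,"turn":0.0,"grip":1},
    {"tx":0.005,"ty":0.0,"tz":-0.29,"turn":0.0,"grip":1},
    {"tx":0.005,"ty":0.0,"tz":-0.295,"turn":0.0,"grip":1},
    {"tx":0.005,"ty":0.0,"tz":-0.3,"turn":0.0,"grip":1},
    {"tx":0.005,"ty":0.0,"tz":-0.3,"turn":0.0,"grip":1},
  ],
  newtons=30,
)

```text
clock: 4.3
position: [0.492, -0.2019, 0.1183]
ee_rot: [-2.125, -2.312, 0.001]
force: [0.2, 0.5, 0.3]
width: 0.006
```

Call:
drive_tool(
  increments=[
    {"tx":0.0,"ty":0.0,"tz":-0.005,"turn":0.0,"grip":1},
    {"tx":0.0,"ty":0.0,"tz":-0.01,"turn":0.0,"grip":1},
    {"tx":0.0,"ty":0.0,"tz":-0.015,"turn":0.0,"grip":1},
    {"tx":0.0,"ty":0.0,"tz":-0.018,"turn":0.0,"grip":1},
    {"tx":0.0,"ty":0.0,"tz":-0.018,"turn":0.0,"grip":1},
  ],
  newtons=30,
)

```text
clock: 4.8
position: [0.4919, -0.2019, 0.111]
ee_rot: [-2.125, -2.312, 0.001]
force: [0.2, -0.6, 0.9]
width: 0.004
```

Call:
drive_tool(
  increments=[
    {"tx":0.0,"ty":0.0,"tz":-0.004,"turn":0.0,"grip":1},
    {"tx":0.0,"ty":0.0,"tz":-0.008,"turn":0.0,"grip":1},
    {"tx":0.0,"ty":0.0,"tz":-0.008,"turn":0.0,"grip":1},
  ],
  newtons=30,
)

```text
clock: 5.1
position: [0.4919, -0.202, 0.1076]
ee_rot: [-2.125, -2.312, 0.002]
force: [0.1, -0.8, -0.2]
width: 0.004
```

```bash
python3 - <<'E'
from h import *
o=observe();print(o['force'],o['position']); save('top','t2.png',(330,150,430,225),7)
E
```

```text
[ 0.13739834 -0.83172639 -0.1957713 ] [ 0.49186886 -0.20195254  0.10757306]
```

View pics/t2.png

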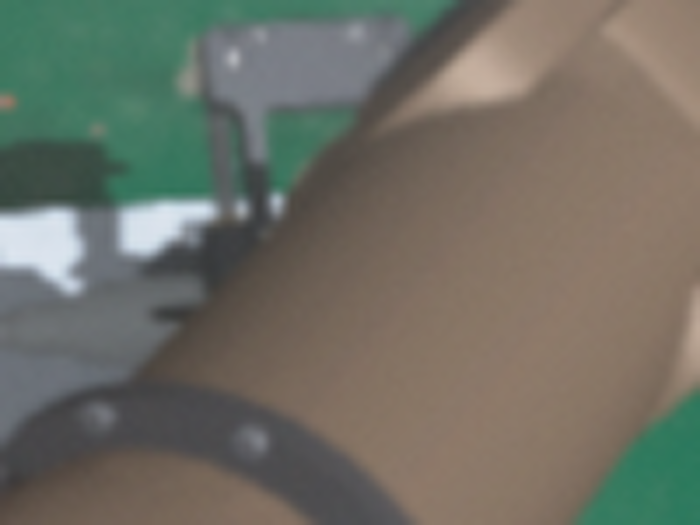

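The arm covers the strap in the top view, so I'll use the side and wrist views.

```bash
python3 - <<'E'
from h import *
a=get_image('side')[120:220,220:320,::-1]; w=get_image('wrist')[100:300,190:350,::-1]
a=cv2.resize(a,(400,400),interpolation=cv2.INTER_CUBIC); w=cv2.resize(w,(400,500),interpolation=cv2.INTER_CUBIC)
c=np.zeros((500,800,3),np.uint8); c[:400,:400]=a; c[:,400:]=w; cv2.imwrite('pics/c2.png',c)
E
```

```text
(no output)
```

View pics/c2.png

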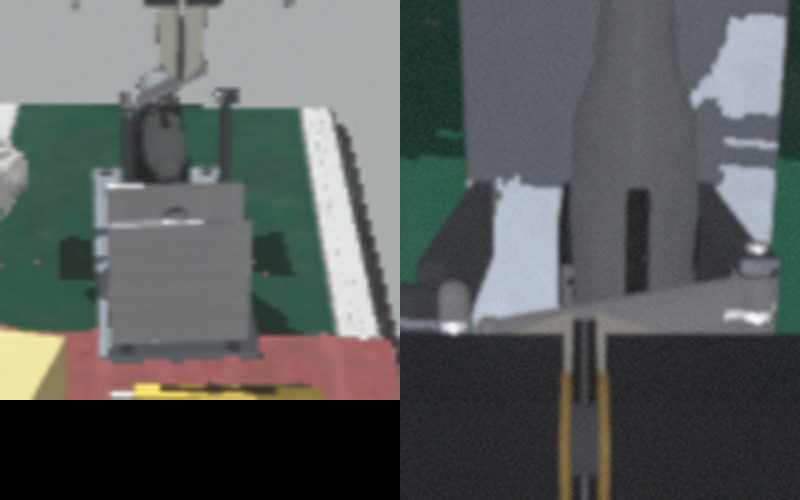

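```bash
python3 - <<'E'
from wp import *
o=observe(); p=o['position']; print(p)
u=wproj(p); print('wrist tcp',u,((u-[190,100])*2.5))
c,k,d=K('side'); Rs=R.from_rotvec(c['rotation']).as_matrix(); e2=np.array(c['eye'])
def sp(p): return cv2.projectPoints(((p-e2)@Rs).reshape(1,3),np.zeros(3),np.zeros(3),k,d)[0][0,0]
S=lambda p:((sp(p)-[220,120])*4).round(0)
V=lambda p:((wproj(p)-[190,100])*2.5).round(0)
print('side tcp',S(p))
for n,f in [('back top-',(30,-50,105)),('back top+',(30,50,105)),('brk-',(-22,-50,110)),('brk+',(-22,50,110)),('post56',(-170,56,120)),('post45',(-170,45,120)),('strap_top',(-185,11,112)),('hinge',(-173,-29,112)),]+[(f'free{t}',(-173,-29+73*np.cos(t),112+73*np.sin(t))) for t in(0,.3,.4,.5)]: print(n,S(W(s.x,f)),V(W(s.x,f)))
E
```

```text
[ 0.49188305 -0.2019125   0.10770612]
wrist tcp [264.58125919 226.15215174] [186.45314797 315.38037935]
side tcp [176. 106.]
back top- [112. 224.] [ 523. -810.]
back top+ [256. 221.] [ -38. -809.]
brk- [110. 186.] [ 495. -461.]
brk+ [248. 184.] [ -22. -462.]
post56 [235.  98.] [-13. 278.]
post45 [222.  98.] [ 33. 278.]
strap_top [179. 101.] [177. 325.]
hinge [131. 107.] [339. 281.]
free0 [220. 106.] [ 44. 279.]
free0.3 [217.  81.] [ 42. 311.]
free0.4 [214.  73.] [ 48. 323.]
free0.5 [210.  65.] [ 58. 335.]
```

```bash
python3 - <<'E'
from h import *
a=get_image('side')[120:170,235:285,::-1]; w=get_image('wrist')[190:250,210:310,::-1]
a=cv2.resize(a,(400,400),interpolation=cv2.INTER_CUBIC); w=cv2.resize(w,(700,420),interpolation=cv2.INTER_CUBIC)
a=np.clip(a*1.3,0,255).astype(np.uint8)
c=np.zeros((600,800,3),np.uint8)
c=np.zeros((420,1100,3),np.uint8); c[:400,:400]=a; c[:,400:]=w; cv2.imwrite('pics/c3.png',cv2.resize(c,(800,305)))
o=observe(); print(o['ft_torque'],o['force'])
E
```

```text
[-0.08923977  0.03993109 -0.06356005] [ 0.63540493 -0.02855277  0.31653055]
```

View pics/c3.png

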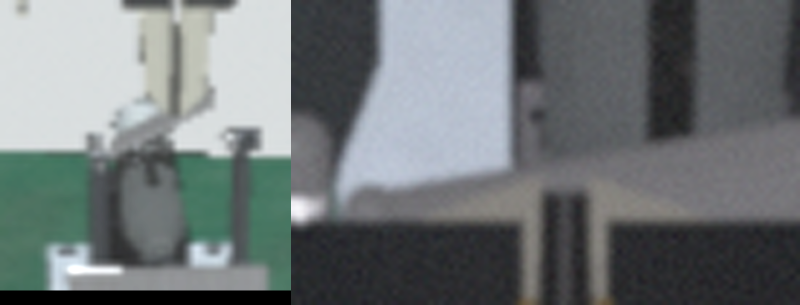

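Call:
drive_tool(
  increments=[
    {"tx":0.0,"ty":0.0,"tz":0.05,"turn":0.0,"grip":1},
    {"tx":0.0,"ty":0.0,"tz":0.15,"turn":0.0,"grip":1},
    {"tx":0.0,"ty":0.0,"tz":0.2,"turn":0.0,"grip":1},
    {"tx":0.0,"ty":0.0,"tz":0.2,"turn":0.0,"grip":1},
  ],
  newtons=30,
)

```text
clock: 5.75
position: [0.4934, -0.2028, 0.1904]
ee_rot: [2.124, 2.311, 0.002]
force: [0.1, 0.6, -1.3]
width: 0.006
```

```bash
python3 - <<'E'
from wp import *
a=get_image('side')[110:170,235:285,::-1]; w=get_image('wrist')[130:250,200:320,::-1]
a=cv2.resize(a,(400,480),interpolation=cv2.INTER_CUBIC); w=cv2.resize(w,(480,480),interpolation=cv2.INTER_CUBIC)
cv2.imwrite('pics/c4.png',cv2.resize(np.hstack([a,w]),(800,436)))
print(observe()['position'],observe()['clock'])
q=.909
c,k,d=K('side'); Rs=R.from_rotvec(c['rotation']).as_matrix(); e2=np.array(c['eye'])
def sp(p): return cv2.projectPoints(((p-e2)@Rs).reshape(1,3),np.zeros(3),np.zeros(3),k,d)[0][0,0]
S=lambda p:((sp(p)-[235,110])*8*q).round(0)
V=lambda p:((wproj(p)-[200,130])*4*q+[400*q,0]).round(0)
print('tcp',S(observe()['position']),V(observe()['position']))
for n,f in [('post56',(-170,56,120)),('post45',(-170,45,120)),('hinge f',(-173,-29,112)),('hinge r',(-197,-29,112))]+[(f'free{t}{x}',(x,-29+73*np.cos(t),112+73*np.sin(t))) for t in(0,.3,.5) for x in (-173,-197)]: print(n,S(W(s.x,f)),V(W(s.x,f)))
E
```

```text
[ 0.49202749 -0.20159771  0.1876529 ] 5.85
tcp [213.  94.] [598. 350.]
post56 [319. 250.] [393. 184.]
post45 [294. 251.] [441. 184.]
hinge f [128. 267.] [756. 190.]
hinge r [126. 248.] [751. 286.]
free0-173 [291. 265.] [450. 189.]
free0-197 [286. 246.] [453. 284.]
free0.3-173 [285. 219.] [452. 212.]
free0.3-197 [280. 201.] [455. 314.]
free0.5-173 [273. 191.] [471. 228.]
free0.5-197 [268. 173.] [474. 336.]
```

View pics/c4.png

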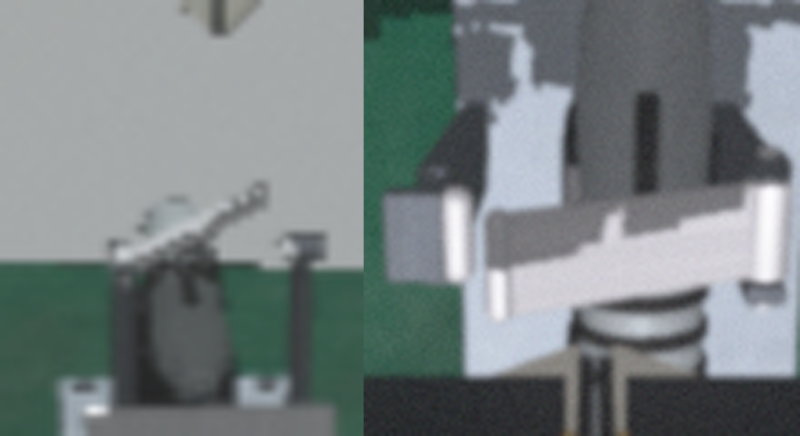

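The fingertip sits about 26 mm above the reported TCP in both the side and wrist views, and the strap hasn't moved: its free end is at image (271,136), as at the start. The press never touched it, so I'll press deeper while watching the force.

Call:
drive_tool(
  increments=[
    {"tx":0.0,"ty":0.0,"tz":-0.1,"turn":0.0,"grip":1},
    {"tx":0.0,"ty":0.0,"tz":-0.18,"turn":0.0,"grip":1},
    {"tx":0.0,"ty":0.0,"tz":-0.2,"turn":0.0,"grip":1},
    {"tx":0.0,"ty":0.0,"tz":-0.21,"turn":0.0,"grip":1},
    {"tx":0.0,"ty":0.0,"tz":-0.215,"turn":0.0,"grip":1},
    {"tx":0.0,"ty":0.0,"tz":-0.22,"turn":0.0,"grip":1},
    {"tx":0.0,"ty":0.0,"tz":-0.22,"turn":0.0,"grip":1},
  ],
  newtons=30,
)

```text
clock: 6.55
position: [0.4926, -0.2019, 0.1004]
ee_rot: [-2.125, -2.314, -0.001]
force: [0.4, -0.3, 0.3]
width: 0.004
```

```bash
python3 - <<'E'
from wp import *
a=get_image('side')[110:170,235:285,::-1]; w=get_image('wrist')[130:250,200:320,::-1]
a=cv2.resize(a,(400,480),interpolation=cv2.INTER_CUBIC); w=cv2.resize(w,(480,480),interpolation=cv2.INTER_CUBIC)
cv2.imwrite('pics/c5.png',cv2.resize(np.hstack([a,w]),(800,436)))
o=observe();print(o['position'],o['force'],o['ft_torque'],o['joints'])
E
```

```text
[ 0.49258523 -0.20180102  0.1003097 ] [ 1.11550617 -0.03945387  0.54361894] [-0.22208279 -0.00406947  0.05992938] [-0.34831101  0.52021192  0.90881993  1.96652907 -0.52185728  0.90696149
  0.91615811]
```

View pics/c5.png

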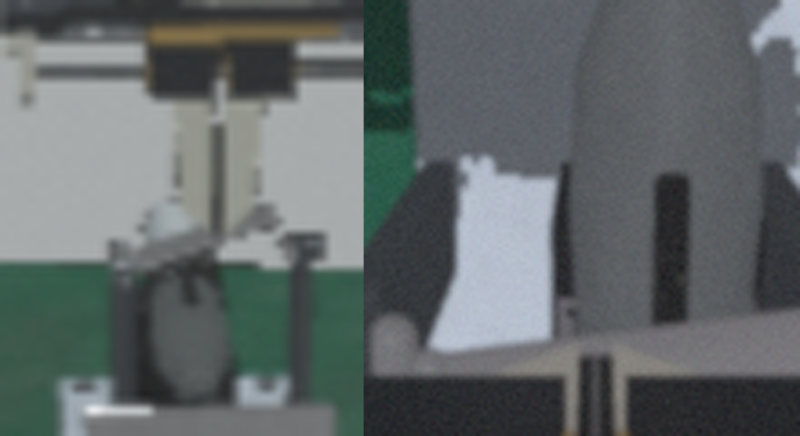

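The strap's free end has dropped to about (272,215) in the crop, near 0.3 rad, so contact is made and the fingers really do end about 25 mm short. I'll keep pressing.

Call:
drive_tool(
  increments=[
    {"tx":0.0,"ty":0.0,"tz":-0.01,"turn":0.0,"grip":1},
    {"tx":0.0,"ty":0.0,"tz":-0.015,"turn":0.0,"grip":1},
    {"tx":0.0,"ty":0.0,"tz":-0.02,"turn":0.0,"grip":1},
    {"tx":0.0,"ty":0.0,"tz":-0.02,"turn":0.0,"grip":1},
  ],
  newtons=30,
)

```text
clock: 7.05
position: [0.4924, -0.2017, 0.092]
ee_rot: [-2.125, -2.313, -0.0]
force: [0.1, 0.1, 0.0]
width: 0.005
```

Call:
drive_tool(
  increments=[
    {"tx":0.0,"ty":0.0,"tz":-0.005,"turn":0.0,"grip":1},
    {"tx":0.0,"ty":0.0,"tz":-0.01,"turn":0.0,"grip":1},
    {"tx":0.0,"ty":0.0,"tz":-0.01,"turn":0.0,"grip":1},
  ],
  newtons=30,
)

```text
clock: 7.35
position: [0.4922, -0.2017, 0.0878]
ee_rot: [-2.125, -2.313, -0.0]
force: [-0.0, -0.3, 0.4]
width: 0.003
```

Call:
drive_tool(
  increments=[
    {"tx":0.0,"ty":0.0,"tz":-0.005,"turn":0.0,"grip":1},
    {"tx":0.0,"ty":0.0,"tz":-0.008,"turn":0.0,"grip":1},
    {"tx":0.0,"ty":0.0,"tz":-0.008,"turn":0.0,"grip":1},
  ],
  newtons=30,
)

```text
clock: 7.65
position: [0.4922, -0.2016, 0.0844]
ee_rot: [-2.125, -2.313, -0.0]
force: [0.7, -0.2, 0.7]
width: -0.0
```

Call:
drive_tool(
  increments=[
    {"tx":0.0,"ty":0.0,"tz":-0.005,"turn":0.0,"grip":1},
    {"tx":0.0,"ty":0.0,"tz":-0.008,"turn":0.0,"grip":1},
    {"tx":0.0,"ty":0.0,"tz":-0.008,"turn":0.0,"grip":1},
  ],
  newtons=30,
)

```text
clock: 7.95
position: [0.4923, -0.2016, 0.0813]
ee_rot: [-2.125, -2.313, -0.001]
force: [-1.9, 2.1, 5.7]
width: 0.007
```

Call:
drive_tool(
  increments=[
    {"tx":0.0,"ty":0.0,"tz":-0.005,"turn":0.0,"grip":1},
    {"tx":0.0,"ty":0.0,"tz":-0.01,"turn":0.0,"grip":1},
    {"tx":0.0,"ty":0.0,"tz":-0.01,"turn":0.0,"grip":1},
  ],
  newtons=30,
)

```text
clock: 8.25
position: [0.4926, -0.2017, 0.0778]
ee_rot: [-2.125, -2.313, -0.002]
force: [-2.6, 1.7, 12.2]
width: 0.003
```

```bash
python3 - <<'E'
from h import *
o=observe();print(o['position'],o['force'],o['ft_torque'])
E
```

```text
[ 0.49255806 -0.20170257  0.07777158] [-2.57649464  1.66778087 12.17355459] [0.36192363 0.68838297 0.01403905]
```

Call:
drive_tool(
  increments=[
    {"tx":0.0,"ty":0.0,"tz":-0.005,"turn":0.0,"grip":1},
    {"tx":0.0,"ty":0.0,"tz":-0.01,"turn":0.0,"grip":1},
    {"tx":0.0,"ty":0.0,"tz":-0.01,"turn":0.0,"grip":1},
  ],
  newtons=30,
)

```text
clock: 8.55
position: [0.493, -0.2017, 0.0751]
ee_rot: [-2.125, -2.313, -0.005]
force: [-5.4, 4.3, 23.1]
width: 0.003
```

```bash
python3 - <<'E'
from h import *
o=observe();print(o['position'],o['force'],o['ft_torque'])
a=get_image('side')[110:170,235:285,::-1];cv2.imwrite('pics/c6.png',cv2.resize(a,(400,480),interpolation=cv2.INTER_CUBIC))
E
```

```text
[ 0.49296941 -0.20173758  0.07507569] [-5.44378262  4.25651026 23.05847352] [ 0.85710021  1.31304217 -0.0091955 ]
```

View pics/c6.png

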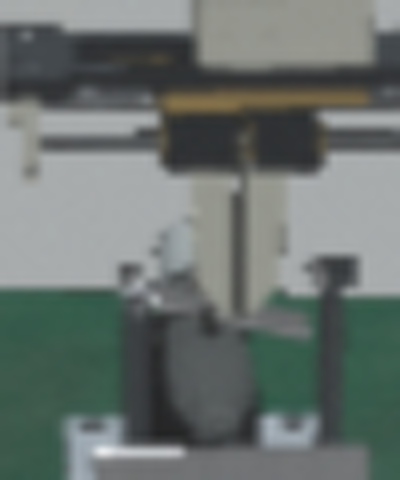

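Call:
drive_tool(
  increments=[
    {"tx":0.0,"ty":0.0,"tz":0.03,"turn":0.0,"grip":1},
    {"tx":0.0,"ty":0.0,"tz":0.13,"turn":0.0,"grip":1},
    {"tx":0.0,"ty":0.0,"tz":0.25,"turn":0.0,"grip":1},
    {"tx":0.0,"ty":0.0,"tz":0.32,"turn":0.0,"grip":1},
    {"tx":0.0,"ty":0.0,"tz":0.32,"turn":0.0,"grip":1},
  ],
  newtons=30,
)

```text
clock: 9.1
position: [0.4951, -0.203, 0.2066]
ee_rot: [2.122, 2.31, 0.01]
force: [-0.4, -0.6, -1.0]
width: 0.003
```

```bash
python3 - <<'E'
from wp import *
a=get_image('side')[110:170,235:285,::-1]; w=get_image('wrist')[130:250,200:320,::-1]
a=cv2.resize(a,(400,480),interpolation=cv2.INTER_CUBIC); w=cv2.resize(w,(480,480),interpolation=cv2.INTER_CUBIC)
cv2.imwrite('pics/c7.png',cv2.resize(np.hstack([a,w]),(800,436)))
o=observe();print(o['position'],o['force'])
q=.909
V=lambda p:((wproj(p)-[200,130])*4*q+[400*q,0]).round(0)
for n,f in [('post56',(-170,56,120)),('post45',(-170,45,120)),('hinge f',(-173,-29,112)),('hinge r',(-197,-29,112))]+[(f'free{t}{x}',(x,-29+73*np.cos(t),112+73*np.sin(t))) for t in(-.2,0,.15,.3) for x in (-173,-197)]: print(n,V(W(s.x,f)))
E
```

```text
[ 0.49331003 -0.20138634  0.20311525] [-0.22799186 -0.46130025 -0.85829593]
post56 [397. 170.]
post45 [442. 171.]
hinge f [741. 177.]
hinge r [737. 268.]
free-0.2-173 [463. 163.]
free-0.2-197 [465. 250.]
free0-173 [451. 175.]
free0-197 [454. 266.]
free0.15-173 [449. 185.]
free0.15-197 [452. 280.]
free0.3-173 [454. 196.]
free0.3-197 [456. 293.]
```

View pics/c7.png

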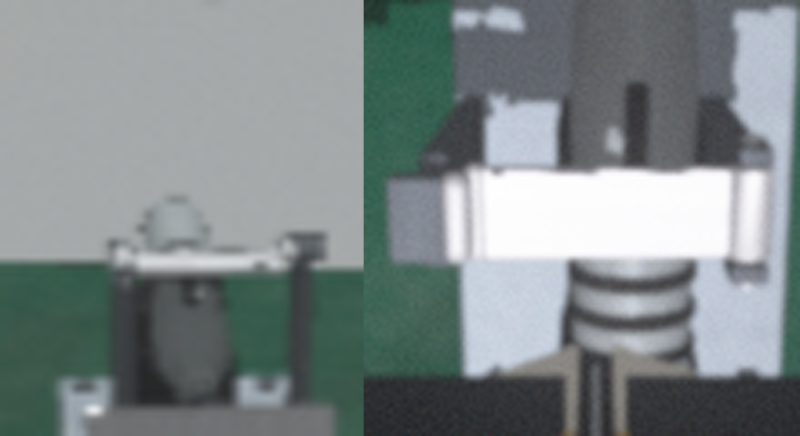

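The strap now lies flat and shut: its free end is at (280,262) in the side crop, level with the hinge at (120,258), and its edges are parallel in the wrist view. Next I'll hover over the gap with the fingers partly open and measure where the tips end.

Call:
drive_tool(
  increments=[
    {"tx":-0.016,"ty":0.1,"tz":0.0,"turn":0.0,"grip":-0.4},
    {"tx":-0.016,"ty":0.2,"tz":0.0,"turn":0.0,"grip":-0.4},
    {"tx":-0.016,"ty":0.3,"tz":0.0,"turn":0.0,"grip":-0.4},
    {"tx":-0.016,"ty":0.4,"tz":0.0,"turn":0.0,"grip":-0.4},
    {"tx":-0.016,"ty":0.461,"tz":0.0,"turn":0.0,"grip":-0.4},
    {"tx":-0.016,"ty":0.461,"tz":0.0,"turn":0.0,"grip":-0.4},
    {"tx":-0.016,"ty":0.461,"tz":0.0,"turn":0.0,"grip":-0.4},
    {"tx":-0.016,"ty":0.461,"tz":0.0,"turn":0.0,"grip":-0.4},
  ],
  newtons=30,
)

```text
clock: 10.0
position: [0.4864, -0.0181, 0.2026]
ee_rot: [-2.127, -2.312, -0.005]
force: [0.4, 0.3, -0.5]
width: 0.653
```

```bash
python3 - <<'E'
from wp import *
o=observe();print(o['position'],o['ee_rot'],o['width'])
a=get_image('side')[:,:,::-1]; w=get_image('wrist')[:,:,::-1]; cv2.imwrite('pics/sg.png',a); cv2.imwrite('pics/wg.png',w)
c,k,d=K('side'); Rs=R.from_rotvec(c['rotation']).as_matrix(); e2=np.array(c['eye'])
S=lambda p: cv2.projectPoints(((p-e2)@Rs).reshape(1,3),np.zeros(3),np.zeros(3),k,d)[0][0,0]
Rt=R.from_rotvec(o['ee_rot']).as_matrix(); h=o['width']*.046+.009
for z in (0,-.01,-.02,-.03):
  for y in(-h,h): print(z,y,'side',S(o['position']+Rt@[.0095,y,z]).round(1),'wrist',wproj(o['position']+Rt@[.0095,y,z]).round(1))
for n,f in [('head',(0,0,98)),('headx-8',(-8,0,98)),('headx+8',(8,0,98)),('backT',(27,0,105)),('brkT',(-26,0,110))]: print(n,wproj(W(s.x,f)).round(1))
A=np.hstack([cv2.resize(a[90:150,235:305],(420,360),interpolation=cv2.INTER_CUBIC),cv2.resize(w[100:260,180:340],(360,360),interpolation=cv2.INTER_CUBIC)]); cv2.imwrite('pics/c8.png',A)
E
```

```text
[ 0.48642586 -0.01812613  0.20258863] [-2.12663502 -2.31217534 -0.00452993] 0.6531406995036939
0 -0.03904447217716992 side [280.2 139.3] wrist [202.7 211.6]
0 0.03904447217716992 side [251.2 139.6] wrist [325.8 211.7]
-0.01 -0.03904447217716992 side [280.3 135.7] wrist [199.6 217. ]
-0.01 0.03904447217716992 side [251.2 136. ] wrist [329.1 217.1]
-0.02 -0.03904447217716992 side [280.5 132.1] wrist [196.1 223. ]
-0.02 0.03904447217716992 side [251.2 132.4] wrist [332.6 223.1]
-0.03 -0.03904447217716992 side [280.6 128.5] wrist [192.2 229.7]
-0.03 0.03904447217716992 side [251.2 128.8] wrist [336.6 229.8]
head [263.2 185.4]
headx-8 [263.1 193.3]
headx+8 [263.2 177.3]
backT [263.3 158.8]
brkT [263.1 214.9]
```

View pics/c8.png

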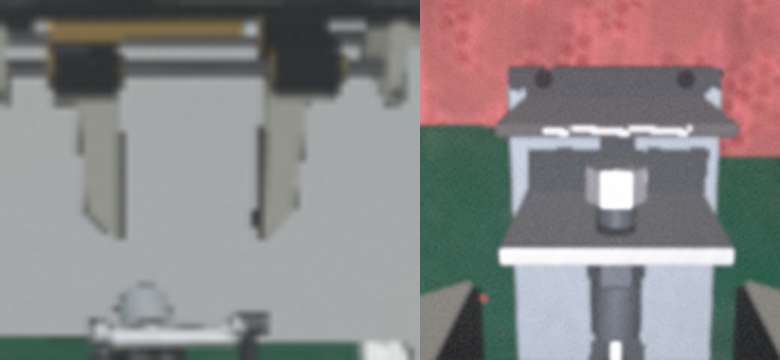

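The tips sit at (122,238) and (262,238) in the side crop, about 26 mm above the reported TCP, as before. The head is centred at (616,188) in the wrist crop, about 3 mm off towards world +x. I'll descend in stages and correct for that.

Call:
drive_tool(
  increments=[
    {"tx":0.007,"ty":0.004,"tz":-0.1,"turn":0.0,"grip":-0.4},
    {"tx":0.007,"ty":0.004,"tz":-0.2,"turn":0.0,"grip":-0.4},
    {"tx":0.007,"ty":0.004,"tz":-0.25,"turn":0.0,"grip":-0.4},
    {"tx":0.007,"ty":0.004,"tz":-0.29,"turn":0.0,"grip":-0.4},
    {"tx":0.007,"ty":0.004,"tz":-0.32,"turn":0.0,"grip":-0.4},
    {"tx":0.007,"ty":0.004,"tz":-0.34,"turn":0.0,"grip":-0.4},
    {"tx":0.007,"ty":0.004,"tz":-0.36,"turn":0.0,"grip":-0.4},
    {"tx":0.007,"ty":0.004,"tz":-0.38,"turn":0.0,"grip":-0.4},
    {"tx":0.007,"ty":0.004,"tz":-0.38,"turn":0.0,"grip":-0.4},
  ],
  newtons=30,
)

```text
clock: 11.0
position: [0.4891, -0.0167, 0.0503]
ee_rot: [-2.127, -2.311, -0.005]
force: [0.1, -0.4, -0.4]
width: 0.702
```

No contact on the way down. Closing on the head.

Call:
drive_tool(
  increments=[
    {"tx":0.0,"ty":0.0,"tz":0.0,"turn":0.0,"grip":1},
    {"tx":0.0,"ty":0.0,"tz":0.0,"turn":0.0,"grip":1},
    {"tx":0.0,"ty":0.0,"tz":0.0,"turn":0.0,"grip":1},
    {"tx":0.0,"ty":0.0,"tz":0.0,"turn":0.0,"grip":1},
    {"tx":0.0,"ty":0.0,"tz":0.0,"turn":0.0,"grip":1},
    {"tx":0.0,"ty":0.0,"tz":0.0,"turn":0.0,"grip":1},
    {"tx":0.0,"ty":0.0,"tz":0.0,"turn":0.0,"grip":1},
    {"tx":0.0,"ty":0.0,"tz":0.0,"turn":0.0,"grip":1},
    {"tx":0.0,"ty":0.0,"tz":0.0,"turn":0.0,"grip":1},
    {"tx":0.0,"ty":0.0,"tz":0.0,"turn":0.0,"grip":1},
  ],
  newtons=30,
)

```text
clock: 12.0
position: [0.4903, -0.0165, 0.0505]
ee_rot: [2.126, 2.311, 0.006]
force: [5.0, 0.8, -4.0]
width: 0.274
```

```bash
python3 - <<'E'
from h import *
o=observe();print(o['clock'],o['position'],o['force'],o['ft_torque'],o['width']*92)
for n in('top','wrist','side'): cv2.imwrite(f'pics/{n}A.png',get_image(n)[:,:,::-1])
E
```

```text
12.0 [ 0.49025325 -0.01654584  0.05053261] [ 4.98703395  0.78819429 -3.98876049] [ 0.06460054 -1.01366758  0.01861081] 25.18327669496239
```

Call:
drive_tool(
  increments=[
    {"tx":0.003,"ty":0.0,"tz":0.0,"turn":0.0,"grip":1},
    {"tx":0.003,"ty":0.0,"tz":0.0,"turn":0.0,"grip":1},
    {"tx":0.003,"ty":0.0,"tz":0.0,"turn":0.0,"grip":1},
    {"tx":0.003,"ty":0.0,"tz":0.0,"turn":0.0,"grip":1},
    {"tx":0.003,"ty":0.0,"tz":0.0,"turn":0.0,"grip":1},
    {"tx":0.003,"ty":0.0,"tz":0.0,"turn":0.0,"grip":1},
    {"tx":0.003,"ty":0.0,"tz":0.0,"turn":0.0,"grip":1},
    {"tx":0.003,"ty":0.0,"tz":0.0,"turn":0.0,"grip":1},
    {"tx":0.003,"ty":0.0,"tz":0.0,"turn":0.0,"grip":1},
    {"tx":0.003,"ty":0.0,"tz":0.0,"turn":0.0,"grip":1},
    {"tx":0.003,"ty":0.0,"tz":0.0,"turn":0.0,"grip":1},
    {"tx":0.003,"ty":0.0,"tz":0.0,"turn":0.0,"grip":1},
    {"tx":0.003,"ty":0.0,"tz":0.0,"turn":0.0,"grip":1},
    {"tx":0.003,"ty":0.0,"tz":0.0,"turn":0.0,"grip":1},
    {"tx":0.003,"ty":0.0,"tz":0.0,"turn":0.0,"grip":1},
  ],
  newtons=35,
)

```text
clock: 13.65
position: [0.4903, -0.0165, 0.0504]
ee_rot: [-2.127, -2.311, -0.005]
force: [-3.7, -0.2, 5.4]
width: 0.276
```

```bash
python3 - <<'E'
from wp import *
o=observe();print(o['clock'],o['position'],o['force'],o['ft_torque'],o['width']*92)
w=get_image('wrist')[:,:,::-1]; cv2.imwrite('pics/wristB.png',w); a=cv2.imread('pics/wristA.png'); g=cv2.imread('pics/wg.png')
print('head px',wproj(W(s.x,(0,0,98))))
print(np.abs(w.astype(int)-a).mean(2)[120:260:10,200:330:8].round(0).astype(int))
# side camera: lowest finger rows
a=cv2.imread('pics/sideA.png'); c=a[110:165:3,245:285:2].mean(2).astype(int); print(c)
cv2.imwrite('pics/c9.png',np.hstack([cv2.resize(w[130:250,203:323],(480,480),interpolation=cv2.INTER_CUBIC),cv2.resize(a[100:160,240:280],(320,480),interpolation=cv2.INTER_CUBIC)]))
E
```

```text
13.65 [ 0.49028842 -0.01651903  0.05043007] [-3.69176919 -0.17925107  5.36375881] [-0.00501793  0.98775021  0.00146191] 25.411743575109167
head px [255.62581815 263.08434422]
[[ 1  2  3  4  2  2  3  2  1  4  2  2  2  1  0  4  1]
 [ 5  4  2  3  1  1  4  1  2  0  1  4  1  3  4  1  1]
 [ 2  1  3  1  2  1  3  2  2  1  1  2  1  3  0  3  1]
 [ 3  4  8  0  1  3  1  2  1  2  0  6  1  4  1  2  1]
 [ 2  3  0  3  0  3  2  1  2  1  1  1  0  2  2  0  2]
 [ 5  2  4  1  3  1  2  2  2  3  3  2  1  1  1  2  2]
 [ 2  3  0  2  4  2  2  2  4  2  1  2  3  1  2  5  5]
 [ 5  2  0  5  4  1  1  1  2  1  3  2  4  3  7  4  2]
 [ 2  1  0  1  3  0  2  3  4  3  2  0  4  1  3  1  3]
 [ 3  0  1  2  2  1  0  5  2  2  0  4  2  3  2  1  1]
 [16  1  2  6  3  1  3  1  2  8  1  1  1  6  3  3  9]
 [ 0  1  5  1  2  2  3  5  8  6  4  2  1  1  2  4  6]
 [ 9  1  3  1  5  1  2  4  2  5  2  1  2  4  3  5  1]
 [ 1  3  4  1  7  3  1  1  2  2  1  3  5  1  2  1  3]]
[[168 168  92  61  63  66  67  66  67  69  69  68  67  67  66  66  64  63
  107 169]
 [169 169 116 106  94  70  59  55  54  54  55  56  51  53  56  62  77 108
  126 169
[... 747 characters left out ...]
 146 147
  147 139]
 [ 50  50  49  49  48  48  50 120 140 143 145 145 141 146 147 146 146 145
  144 138]
 [ 60  60  67 107  89  73  50 115 141 145 145 143 143 143 143 144 143 139
  139 130]
 [ 49  48  48  49  48  49  48  48  48  48  48  49  49  49  49  49  49  49
   49  50]
 [ 71  71  83 102 102 102 103 104 110 110 106 100  98  99  98  98  98  61
   72  76]
 [ 72  71  64  47  45  46  46  69 156 154 127  76  67  63  47  47  48  47
   58  78]
 [ 87  87  90  48  48  48  47  55  82  84  83  79  78  65  47  49  48  47
   58  72]
 [ 82  82  83  48  50  50  52  70 131 130  75  66 111  78  57  56  50  51
   61  74]
 [161 163 153  70 114 146 145 112  99 108  69 109  98 145 147 141  86  86
   73  74]]
```

```bash
python3 - <<'E'
from h import *
for i in range(14):
    get_image('top'); o=observe(); print(round(o['clock'],2),(o['position']*1e3).round(2),o['force'].round(1),o['ft_torque'].round(2),round(o['width']*92,2),np.abs(o['dq']).max().round(4))
E
```

```text
13.75 [490.32 -16.52  50.44] [-3.3  0.1  4.9] [-0.08  0.99  0.04] 25.09 0.0022
13.8 [490.31 -16.52  50.43] [-3.5  0.9  5.6] [ 0.02  0.94 -0.03] 24.98 0.0012
13.85 [490.3  -16.51  50.44] [-2.4  0.   5.9] [0.01 0.96 0.  ] 25.28 0.0013
13.9 [490.28 -16.5   50.42] [-2.8  0.   6.6] [-0.04  0.92  0.01] 25.21 0.0013
13.95 [490.31 -16.53  50.44] [-2.8  0.4  5.7] [0.01 0.98 0.06] 25.09 0.0022
14.0 [490.3  -16.49  50.44] [-3.2 -0.1  5.4] [-0.    0.92 -0.01] 25.22 0.0018
14.05 [490.32 -16.48  50.44] [-3.7  0.9  5.1] [-0.06  0.93 -0.  ] 25.24 0.0009
14.1 [490.29 -16.53  50.43] [-3.4  0.4  4.9] [-0.01  0.95  0.02] 25.2 0.0011
14.15 [490.31 -16.52  50.43] [-3.9  1.   6.3] [-0.03  0.95  0.02] 25.0 0.0016
14.2 [490.3  -16.5   50.45] [-4.3  0.3  4.7] [-0.02  0.93 -0.07] 25.01 0.0026
14.25 [490.3  -16.54  50.44] [-3.7  0.6  4.8] [-0.04  0.98 -0.04] 25.27 0.0008
14.3 [490.27 -16.52  50.43] [-3.2  0.2  6.2] [-0.01  0.92 -0.01] 25.42 0.0008
14.35 [490.32 -16.52  50.43] [-2.8  0.1  5.5] [0.02 1.   0.02] 25.11 0.001
14.4 [490.29 -16.53  50.43] [-4.4  0.3  4.8] [0.   0.98 0.02] 25.31 0.0022
```

```bash
python3 - <<'E'
from wp import *
o=observe(); p=o['position']+np.array([0,0,.0188]); d=p-W(s.x,(0,0,0)); c,n=np.cos(s.x[2]),np.sin(s.x[2]); print('grasp in fixture',c*d[0]+n*d[1],-n*d[0]+c*d[1],d[2],o['width']*92)
print(sign_off())
E
```

```text
grasp in fixture 0.0007452331776820263 -0.0046278641793863675 0.06922822568885939 25.30594839364846
the job is handed in; nothing more can be done
None
```

I pressed the strap shut and gripped the bolt head with the fingers closing along fixture y at 35 N. I handed the job in at about 14.4 s, still holding it; no verdict came back.

**Strap:** After I lifted off, both the side and wrist pictures showed it flat, with its free end level with the hinge. The force at the end of the press rose to 23 N, above the 10–15 N given for the catch. The side picture at that moment also seemed to show the strap pushed a little below shut.

**Bolt:** During the last 0.65 s of readings:
- The opening held steady at about 25.2 mm and the wrist forces did not change, so I take the bolt as stopped. I never saw this in a picture, because my picture limit was used up and the gripper hid the head.
- The opening is slightly over the 24 mm flats, so they may not be fully bedded on the fingers.

**Grasp point:** The reported values put it at x 0.7, y −4.6, z 69 mm in the fixture frame. About 3 mm of the y figure is probably error in my fixture fit.

**Finger length disagreed:** The finger ends looked about 26 mm higher than the reported TCP, and the first press missed the strap because of this. The force readings suggested the offset could be nearer 36 mm. I set the grasp height so that both the reported value (69 mm) and the one the pictures imply (about 95 mm) fall within 67–103 mm. The reported value clears the limit by only 2 mm, and a 36 mm offset would put it slightly out of range.

**Other objects:** I didn't go near the cutter, glue bottle or tape roll, but I didn't check them again at the end.

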